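Walk the tube block round to the fraction collector's fence

ROBOT

A 6-joint arm with a two-finger parallel gripper is mounted at the origin on the work surface. World frame = base frame: x ahead of the robot, y to its left, z up, the work surface at z = 0. Lengths are in mm, angles in degrees, forces in N, time in s.
With the tool pointing down it reaches from about 350 to 850 mm from the base axis. Payload 8.1 kg.
Tool frame: the origin (TCP) lies between the finger pads; the fingertips stand ahead of it and the grasp point (between the pads) lies 2 mm behind it (nose_length is the z of the fingertips in the tool frame, in mm); z points along the fingers, y is the direction in which the jaws open and shut (so a half turn about z gives the same grasp; the last joint's range is limited). The gripper opens to 85 mm and grips with 20 to 120 N. Pads are 22 mm wide; open, the fingers measure 114 mm over their backs; the gripper's body (76 mm by 85 mm) begins 54 mm behind the grasp point. The pads swing forward as they close: fully open they stand 13 mm farther back than shut.
Start: joints at [-81.383, 7.471, 85.268, -0, 87.261, -4.893], TCP at [140.193, -583.396, 248.292] pointing down, gripper open.
Joint ranges: [-169.43, 169.43], [-51.17, 129.36], [1.28, 143.12], [-76.62, 256.62], [0, 156.53], [-152.29, 152.29]. Speed limits (degrees/s): [136.94, 136.94, 159.86, 180, 180, 180].

INTERFACE

Orientations are given as [roll, pitch, yaw] about the fixed x, y, z axes, in that order (R = Rz(yaw) Ry(pitch) Rx(roll)).
In Python, from bench import * gives the robot as it stands.
- The arm moves only by the tool jog_arm, never from a script. Its argument "plan" is a list of rows, each a list of 3 entries, a list of its own where there are three numbers: the turn, a rotation vector about the tool's x, y, z in degrees, then the shift along the tool's x, y, z in m, then the gripper's target within -1 to 1 (fully open at 1, half-way at 0, shut at -1). A call has 1 to 12 rows; each row is the pose to reach, as a shift and turn from the pose commanded when the call began, along the tool's axes at that moment; what a row does not reach only later rows make up. A row lasts 1/8 s, in which the tool goes at most 62.5 mm and 10.7 degrees, less where a joint would pass 70% of its speed; a pose out of reach is approached as far as the arm can. A call with a gripper value outside its range is refused whole. The fingers move at their own pace and stop on an object; "force" is the grip in N (left out, the last holds). Time passes only in rows, so rows that repeat a pose let the fingers close. It gives the time, the measured TCP pose, the force and the opening at its end, in the units of the state.
- sense(): the state, without advancing time (a new reading comes with each control period).
- snapshot(name): name is "scene" or "top" or "wrist"; returns (picture, depth): 420x560x3 uint8, blue, green, red; 420x560 float32, mm along the optical axis (not along the pixel's ray), 0 where there is no reading.
- camera_info(name): a dict with "fov_y" (degrees; the focal length in pixels is half the picture's height over the tangent of half this angle, whatever the lens; pixels are square), "cx", "cy" (the principal point, pixels), "dist_coeffs" ([k1, k2, p1, p2, k3] as OpenCV has them; the pictures are not rectified), "origin" and "orientation" of the camera in the world. Camera axes: x right, y down, z forward; pixel columns grow to the right and rows downward; lengths in mm; the calibration is good to about 2 mm. A picture is of the moment at which its call begins: read the wrist's pose just before it. camera_info takes no time and is no camera call; for the wrist camera it gives the pose at the moment of the call.
- hand_in(): hands the job in, once; it reports no verdict.
The state is a dict: "time": time; "joint_pos": joint angles; "qd": joint speeds; "joint_efforts": joint torques, N m; "tool_pos": TCP position; "tcp_rot": TCP orientation; "ft_force": force on the tool from outside, world axes, zero at the start; "wrist_torque": the same for the moment, N m; "finger_gap": finger opening in mm.
Only numpy, scipy, OpenCV 4.12 (cv2) and the standard library are available. Lean on these libraries where they do the work, as an engineer would, in place of code of your own. Each camera call takes 0.05 s, during which the arm holds its last target.

TASK

The heavy aluminium tube block stands askew on the deck of the fraction collector: without gripping or lifting it, push it gently round with the fingers until one of its long sides stands flush against the fence at the back of the deck, with the whole block within the fence's length. Pushing at one corner and then another turns and walks it. Push only on the block's metal sides, never touch the open tubes standing in it, leave everything else where it is, and finish with the fingers clear.

Things in the scene. Friction and masses are not known exactly. Their poses are not given: they have to be found in the camera images.
- block: the heavy aluminium tube block, about 0.9 kg, loose on the deck: 124 mm long (its y axis), 90 mm wide (its x axis), 40 mm high, with plain upright metal sides; origin at the centre of its underside, z up. The same either way round. It slides on the deck with a friction of some 4 to 7 N; it is wider than most grippers open.
- tubes: the open plastic tubes standing in the wells of the block, rims 4 mm above the block's top (44 mm above the deck); they move with the block; origin and axes are those of the block
- fence (a point): point on the front face of the fraction collector's fence, mid-length, level with the deck's top (12 mm above the bench). x points backwards into the fence, y along it, z up. The fence is an upright aluminium strip 260 mm long, 24 mm high, at the back of the flat deck (260 mm deep, 400 mm wide). Behind it: a housing up to 48 mm above the bench, and 90 mm or more behind it a parked swing arm 75 to 170 mm above the bench
- vial: a small capped amber glass vial, 28 mm across and 50 mm tall, standing on the deck near one end of the fence; origin at the centre of its underside
- cap: a blue screw cap lying flat on the deck, 33 mm across and 14 mm high, near the other end of the fence; origin at the centre of its underside
- bottle: a white reagent bottle, 60 mm across and 120 mm tall, standing on the bench left of the deck; origin at the centre of its underside
- rack: a yellow four-hole tube rack, 50 x 136 mm and 50 mm high (80 mm with its one capped tube), on the bench right of the deck; origin at the centre of its underside
- tipbox: a closed orange pipette-tip box with a clear lid, 84 x 124 mm and 64 mm high, on the bench left of the deck; origin at the centre of its underside
- plate: a flat 96-well plate, 86 x 128 mm and 14 mm high, on the bench right of the deck; origin at the centre of its underside
- pipette: a hand pipette lying on the bench along the front edge of the deck, 216 mm long and 24 mm high; origin under the middle of its grip
Not all that is in view belongs to the job. What is shaped like the block but red is not meant.

How it is judged (in metres and radians):
At the end, for the whole second after the job is handed in: A long side of the block is flush against the fence: parallel to it within 2 degrees and its middle within 3 mm of it, both ends of the block within the fence's length, flat on the deck and at rest (angle between the y axis of block and the y axis of fence, either way round below 0.035 rad and x of block in the frame of fence above -0.048 m and y of block in the frame of fence between -0.068 and 0.068 m and z of block in the frame of fence below 0.003 m and angle between block's own z axis and vertical below 0.04 rad and linear speed of block below 0.01 m/s and angular speed of block below 0.05 rad/s); the robot touches nothing.
It fails at once if the block was lifted off the deck or tipped (z of block in the frame of fence above 0.006 m or angle between block's own z axis and vertical above 0.12 rad).
It fails at once if the block was knocked along, not pushed gently (over 0.35 m/s) (linear speed of block above 0.35 m/s).
It fails at once if the open tubes were touched (contact force between any of the fingers, the arm and tubes above 0.5 N).
It fails at once if something else on the deck or bench was moved more than 20 mm or knocked over (distance of any of vial, cap, bottle, rack, tipbox, plate, pipette from where it was at the start of the episode above 0.02 m or angle between any of vial, cap, bottle, rack, tipbox, plate, pipette's own z axis and vertical above 0.5 rad).
It also fails if it takes over 72 s, if anything falls off the work surface, if the arm or the gripper's body presses on something with over 40 N, if the wrist force passes 120 N, or if a joint passes its speed limit or range.

## Working session

There is one attempt and no reset: what is moved stays moved. The work goes in short steps, Python scripts to look and compute and a tool call to move; the robot and the scene stay as the last step left them, time stands still between calls to the robot, and variables do not carry over. Pictures are saved under pics/ and viewed, and the job is handed in when it is done.

Besides the shell and the picture viewer there is one more tool, called in YAML: its name, and indented under it one key for each argument. jog_arm: Moves the arm, as the interface text tells. Its arguments: {"type":"object","properties":{"plan":{"type":"array","items":{"type":"array"}},"force":{"type":"number"}},"required":["plan"]}

```bash
ls; mkdir -p pics
python3 - <<'E'
from bench import *
import cv2
print(sense())
for n in ("scene","top","wrist"):
    print(n,camera_info(n))
    p,d=snapshot(n); cv2.imwrite(f"pics/{n}0.png",p)
    import numpy as np; np.save(f"pics/{n}0.npy",d)
E
```

```text
pics
{'time': 0.0, 'joint_pos': array([-8.13835409e+01,  7.51602610e+00,  8.53313171e+01, -9.07909056e-04,
        8.72614420e+01, -4.89382793e+00]), 'qd': array([ 0.00221706, -0.05841759,  0.01022626, -0.04541184, -0.11819303,
        0.02189293]), 'joint_efforts': array([ 1.49083280e-04, -5.69390988e+01, -5.00556779e+01,  9.06184482e-05,
        1.45264057e-02, -2.64334398e-05]), 'tool_pos': array([ 140.10020215, -582.86487281,  247.21530582]), 'tcp_rot': array([-1.79891534e+02, -8.37693784e-03,  1.35103234e+01]), 'ft_force': array([-0.99100771,  0.18585288, -0.14725578]), 'wrist_torque': array([0.03464079, 0.03125476, 0.00958852]), 'finger_gap': 85.14104926041709}
scene {'fov_y': 55.82385067929278, 'cx': 281.53052403420304, 'cy': 210.36662222026246, 'dist_coeffs': array([-0.01714308,  0.        ,  0.        ,  0.        ,  0.        ]), 'origin': array([965.11760649, 602.29896363, 687.97695341]), 'orientation': array([-131.57013762,    1.22486282,  147.19979845])}
top {'fov_y': 54.16308759956965, 'cx': 281.2651686973243, 'cy': 211.74188599847008, 'dist_coeffs': array([0.00567448, 0.        , 0.        , 0.        , 0.        ]), 'origin': array([ 440.48179976,  -23.32944736, 1144.60420665]), 'orientation': array([-173.4207933 ,    0.33526237,  -88.99962035])}
wrist {'fov_y': 62.72573624652427, 'cx': 280.98064369597876, 'cy': 211.34961410679398, 'dist_coeffs': array([-0.005379,  0.      ,  0.      ,  0.      ,  0.      ]), 'origin': array([ 209.97031103, -567.07777477,  372.931451  ]), 'orientation': array([ 1.63406375e+02,  1.44046644e-01, -7.64776732e+01])}
```

View pics/top0.png

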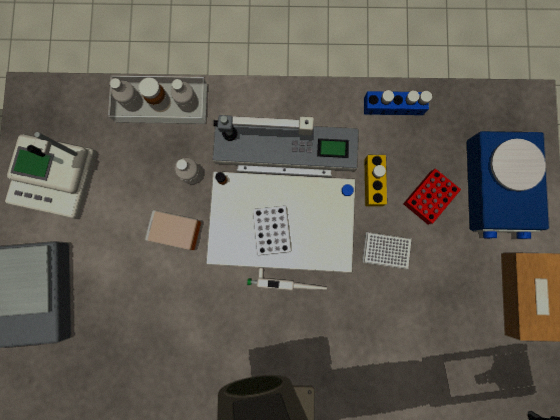

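View pics/scene0.png

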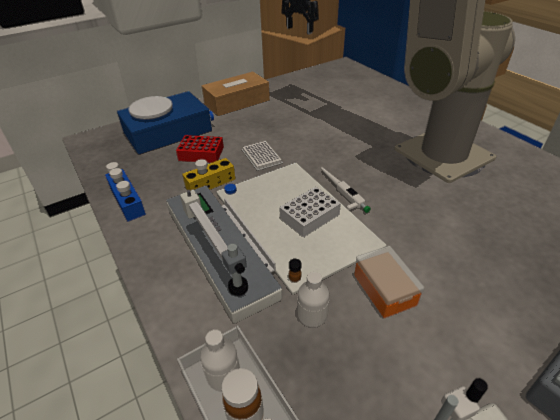

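The top view has the robot at the bottom with +x up. The block is at about (272,230) with its long axis roughly along x, so it needs close to a quarter turn. The fence is the strip at about (285,170), the vial is at (221,178) and the cap at (347,190). I'll zoom in to measure.

```bash
cat > h.py <<'E'
from bench import *
import cv2, numpy as np
from scipy.spatial.transform import Rotation as R
def cam(name):
    c=camera_info(name); f=210/np.tan(np.radians(c["fov_y"]/2))
    K=np.array([[f,0,c["cx"]],[0,f,c["cy"]],[0,0,1]])
    return K,np.array(c["dist_coeffs"]),np.array(c["origin"]),R.from_euler("xyz",c["orientation"],degrees=True).as_matrix()
def px2plane(name,uv,z,C=None):
    K,D,o,M=C or cam(name)
    n=cv2.undistortPoints(np.array(uv,float).reshape(-1,1,2),K,D).reshape(-1,2)
    r=np.c_[n,np.ones(len(n))]@M.T
    return o+r*((z-o[2])/r[:,2])[:,None]
def proj(name,P,C=None):
    K,D,o,M=C or cam(name)
    q=(np.array(P,float).reshape(-1,3)-o)@M
    return cv2.projectPoints(q,np.zeros(3),np.zeros(3),K,D)[0].reshape(-1,2)
def cloud(name,d):
    K,D,o,M=cam(name)
    v,u=np.mgrid[0:420,0:560]
    n=cv2.undistortPoints(np.stack([u,v],-1).reshape(-1,1,2).astype(float),K,D).reshape(-1,2)
    return (o+(np.c_[n,np.ones(len(n))]*d.reshape(-1,1))@M.T).reshape(420,560,3)
E
python3 - <<'E'
from h import *
p=cv2.imread("pics/top0.png"); d=np.load("pics/top0.npy")
c=p[110:310,190:410]; cv2.imwrite("pics/crop0.png",cv2.resize(c,None,fx=3.6,fy=3,interpolation=cv2.INTER_CUBIC) if 0 else cv2.resize(c,None,fx=3,fy=3,interpolation=cv2.INTER_CUBIC))
P=cloud("top",d)
for u,v in [(240,260),(272,230),(285,170),(340,250),(250,200),(285,150),(221,178),(347,190)]: print(u,v,P[v,u].round(1),p[v,u])
z=P[...,2]
m=((z>30)&(z<70)).astype(np.uint8); m[:195]=0;m[265:]=0;m[:,:235]=0;m[:,310:]=0
cs,_=cv2.findContours(m,0,2)
for k in cs:
    if cv2.contourArea(k)>200:
        w=px2plane("top",k.reshape(-1,2),52)[:,:2]; print(cv2.minAreaRect(w.astype(np.float32)), np.median(z[m>0]))
E
```

```text
240 260 [436.   96.5  10.6] [170 166 165]
272 230 [517.    9.1  52.5] [174 173 169]
285 170 [687.  -22.9  21.9] [88 88 88]
340 250 [ 468.1 -177.6   10.4] [164 172 169]
250 200 [602.2  73.1  13.7] [159 171 167]
285 150 [737.9 -21.9  44.4] [91 91 88]
221 178 [654.4 149.   57.8] [26 25 25]
347 190 [ 632.5 -194.4   27. ] [139  63  17]
((517.5181884765625, 10.492938995361328), (123.97825622558594, 89.5851058959961), 7.1268229484558105) 52.97146432986415
```

View pics/crop0.png

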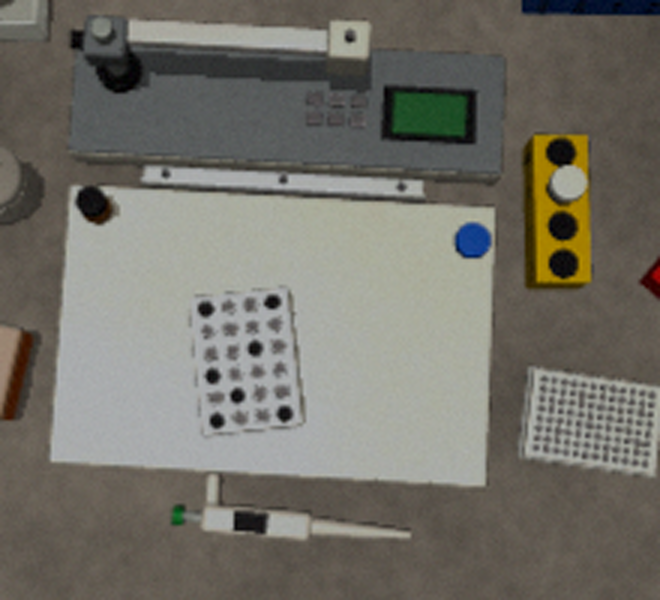

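View pics/wrist0.png

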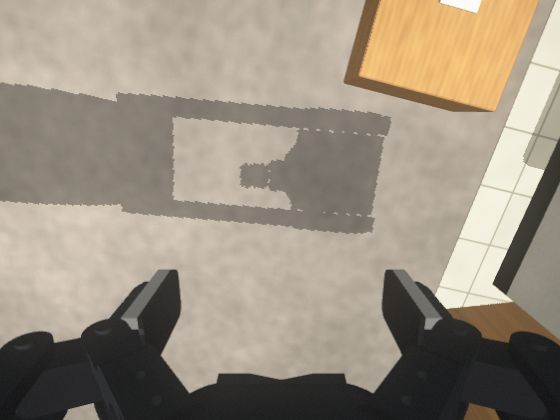

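Run:
```python
from h import *
p=cv2.imread("pics/top0.png"); d=np.load("pics/top0.npy")
c=p[155:190,230:345]; cv2.imwrite("pics/fence0.png",cv2.resize(c,None,fx=7,fy=14,interpolation=cv2.INTER_NEAREST))
g=p.mean(2)
for u in (250,275,300,320): print(u,[(v,int(g[v,u])) for v in range(160,184)])
P=cloud("top",d)
for u in (250,275,300,320): print(u,[(v,P[v,u].round(0)[[0,2]].tolist()) for v in range(160,184)])
hsv=cv2.cvtColor(p,cv2.COLOR_BGR2HSV)
```

```text
250 [(160, 93), (161, 85), (162, 90), (163, 77), (164, 61), (165, 79), (166, 157), (167, 170), (168, 170), (169, 171), (170, 172), (171, 109), (172, 59), (173, 104), (174, 156), (175, 166), (176, 169), (177, 167), (178, 164), (179, 167), (180, 165), (181, 167), (182, 165), (183, 168)]
275 [(160, 91), (161, 90), (162, 90), (163, 76), (164, 86), (165, 67), (166, 61), (167, 146), (168, 169), (169, 169), (170, 171), (171, 170), (172, 132), (173, 79), (174, 56), (175, 147), (176, 168), (177, 168), (178, 167), (179, 165), (180, 166), (181, 165), (182, 165), (183, 167)]
300 [(160, 93), (161, 95), (162, 88), (163, 93), (164, 77), (165, 84), (166, 69), (167, 61), (168, 104), (169, 163), (170, 172), (171, 166), (172, 172), (173, 175), (174, 93), (175, 52), (176, 138), (177, 159), (178, 164), (179, 162), (180, 163), (181, 167), (182, 165), (183, 164)]
320 [(160, 85), (161, 87), (162, 85), (163, 88), (164, 86), (165, 76), (166, 97), (167, 72), (168, 60), (169, 98), (170, 156), (171, 167), (172, 168), (173, 169), (174, 169), (175, 95), (176, 54), (177, 135), (178, 164), (179, 163), (180, 166), (1
[... 1462 characters left out ...]
673.0, 11.0]), (177, [670.0, 14.0]), (178, [667.0, 11.0]), (179, [664.0, 14.0]), (180, [661.0, 12.0]), (181, [658.0, 12.0]), (182, [655.0, 15.0]), (183, [653.0, 11.0])]
320 [(160, [711.0, 44.0]), (161, [708.0, 46.0]), (162, [705.0, 47.0]), (163, [703.0, 44.0]), (164, [701.0, 42.0]), (165, [697.0, 47.0]), (166, [696.0, 37.0]), (167, [695.0, 31.0]), (168, [694.0, 22.0]), (169, [692.0, 17.0]), (170, [689.0, 18.0]), (171, [687.0, 15.0]), (172, [684.0, 18.0]), (173, [682.0, 15.0]), (174, [674.0, 36.0]), (175, [672.0, 34.0]), (176, [673.0, 17.0]), (177, [671.0, 9.0]), (178, [668.0, 10.0]), (179, [665.0, 11.0]), (180, [662.0, 12.0]), (181, [660.0, 11.0]), (182, [657.0, 11.0]), (183, [653.0, 16.0])]
```

View pics/fence0.png

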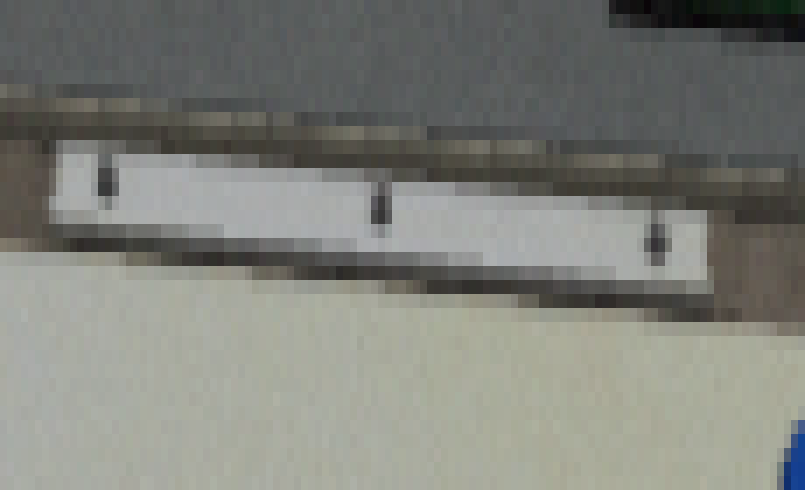

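Run:
```python
from h import *
p=cv2.imread("pics/top0.png"); g=p.mean(2)
lo=[];hi=[]
for u in range(240,330):
    v0=int(round(169+ (u-237)*5/94)) # middle of flange
    k=v0+np.argmin(g[v0:v0+9,u]); 
    for v in range(k,k+6):
        if g[v,u]<110<=g[v+1,u]: lo.append((u,v+(110-g[v,u])/(g[v+1,u]-g[v,u])));break
    for v in range(k,k-6,-1):
        if g[v,u]<115<=g[v-1,u]: hi.append((u,v-(115-g[v,u])/(g[v-1,u]-g[v,u])));break
for pts,z in ((lo,12),(hi,36)):
    w=px2plane("top",pts,z)[:,:2]
    a=np.polyfit(w[:,1],w[:,0],1); r=w[:,0]-np.polyval(a,w[:,1]); k=abs(r)<2; a=np.polyfit(w[k,1],w[k,0],1)
    print("x=%.4f y + %.2f"%tuple(a),"ang",np.degrees(np.arctan(a[0])),np.std(r),k.sum())
print(px2plane("top",[(237.2,168.5),(331.4,174)],15), px2plane("top",[(237,170.5),(331.8,176)],36))
# objects
hsv=cv2.cvtColor(p,cv2.COLOR_BGR2HSV); P=cloud("top",np.load("pics/top0.npy"))
z=P[...,2]
m=((hsv[...,0]>100)&(hsv[...,0]<125)&(hsv[...,1]>120)).astype(np.uint8); m[:170]=0;m[200:]=0;m[:,:330]=0;m[:,360:]=0
v,u=np.nonzero(m); print("cap",px2plane("top",[(u.mean(),v.mean())],26),m.sum())
m=(g<70).astype(np.uint8); m[:170]=0;m[188:]=0;m[:,:212]=0;m[:,230:]=0
v,u=np.nonzero(m); print("vial",px2plane("top",[(u.mean(),v.mean())],55),u.min(),u.max(),v.min(),v.max())
print("pipette",px2plane("top",[(247,281),(262,268),(327,289)],24), "deck",px2plane("top",[(213,172),(207,263.5),(352,271.5),(355,179)],12))
```

```text
x=0.0403 y + 675.67 ang 2.305090398487238 0.4169639448645752 90
x=0.0385 y + 676.74 ang 2.2022736723816587 0.21978048545266973 90
[[ 690.60175392  111.23602651   15.        ]
 [ 679.19379853 -152.74879656   15.        ]] [[ 680.34004415  109.11859608   36.        ]
 [ 669.19343876 -151.45880587   36.        ]]
cap [[ 633.19190802 -194.59136658   26.        ]] 103
vial [[655.59962859 149.32709385  55.        ]] 215 227 171 184
pipette [[ 380.18607108   74.53652456   24.        ]
 [ 415.59508593   34.90266891   24.        ]
 [ 362.80802482 -140.9866579    24.        ]] deck [[ 680.14028476  179.31236003   12.        ]
 [ 424.91218282  186.43044775   12.        ]
 [ 410.21572712 -210.13798102   12.        ]
 [ 666.65383752 -219.11241266   12.        ]]
```

Run:
```python
import bench; print([x for x in dir(bench) if x[0]!='_']); print(getattr(bench,'nose_length',None))
from h import *
# fingertips in wrist view: depth
p,d=cv2.imread("pics/wrist0.png"),np.load("pics/wrist0.npy")
s=sense(); P=cloud("wrist",d)
T=R.from_euler("xyz",s["tcp_rot"],degrees=True).as_matrix()
for u,v in [(165,272),(175,280),(395,272),(405,280),(150,300),(140,320),(410,300),(430,320),(175,310),(390,310)]:
    print(u,v,d[v,u],((P[v,u]-s["tool_pos"])@T).round(1))
```

```text
['PlanningError', 'camera_info', 'hand_in', 'nose_length', 'sense', 'snapshot']
17.0
165 272 135.41727 [ 10.1 -45.   -2.7]
175 280 138.25266 [  5.7 -42.   -1. ]
395 272 136.6523 [ 9.6 45.9 -1.5]
405 280 128.96011 [10.2 47.1 -9.3]
150 300 116.306786 [  9.7 -43.7 -22.7]
140 320 106.08981 [  9.2 -42.9 -33.5]
410 300 114.8184 [ 10.5  43.7 -24. ]
430 320 105.99078 [  9.3  46.5 -33.5]
175 310 138.31651 [ -5.9 -42.   -4.4]
390 310 133.80959 [-3.3 43.  -8.3]
```

```bash
cat >> h.py <<'E'
def tool(yaw): return R.from_euler("xyz",[180,0,yaw],degrees=True).as_matrix()
def rows(cmd,tg):
    T=tool(cmd[3]); out=[]
    for t in tg:
        s=(np.array(t[:3])-np.array(cmd[:3]))@T/1000
        out.append([[0,0,round(-(t[3]-cmd[3]),2)],[round(x,4) for x in s],1])
    print(str(out).replace(" ","")); print("end",np.round(tg[-1],2))
def hand(c,th,gap,sh=-3):
    "hand centre at block centre c, long axis angle th, pushing -x tool on left face"
    a=np.radians(th);u=np.array([np.cos(a),np.sin(a)]);n=np.array([-u[1],u[0]])
    return c+sh*u+(45+11+gap)*n
E
python3 - <<'E'
from h import *
c=np.array([517.5,10.5]);A=hand(c,7.1,20); print(A)
cmd=[140.193,-583.396,248.292,13.51]
w=np.array([cmd,[400,-400,240,40],[510,-120,220,80],[*A,180,97.1]],float)
L=np.r_[0,np.cumsum(np.linalg.norm(np.diff(w[:,:3],axis=0),axis=1))]
s=np.linspace(0,L[-1],17)[1:]
pts=np.c_[[np.interp(s,L,w[:,k]) for k in range(4)]].T
rows(cmd,pts[:12])
E
```

```text
[505.12929195  85.54642285]
[[[0,0,np.float64(-4.31)],[np.float64(0.0481),np.float64(-0.0192),np.float64(0.0014)],1],[[0,0,np.float64(-8.63)],[np.float64(0.0963),np.float64(-0.0383),np.float64(0.0027)],1],[[0,0,np.float64(-12.94)],[np.float64(0.1444),np.float64(-0.0575),np.float64(0.0041)],1],[[0,0,np.float64(-17.26)],[np.float64(0.1925),np.float64(-0.0766),np.float64(0.0054)],1],[[0,0,np.float64(-21.57)],[np.float64(0.2406),np.float64(-0.0958),np.float64(0.0068)],1],[[0,0,np.float64(-25.89)],[np.float64(0.2888),np.float64(-0.115),np.float64(0.0081)],1],[[0,0,np.float64(-32.41)],[np.float64(0.321),np.float64(-0.1541),np.float64(0.0113)],1],[[0,0,np.float64(-39.28)],[np.float64(0.3506),np.float64(-0.1965),np.float64(0.0147)],1],[[0,0,np.float64(-46.16)],[np.float64(0.3802),np.float64(-0.2388),np.float64(0.0181)],1],[[0,0,np.float64(-53.03)],[np.float64(0.4098),np.float64(-0.2812),np.float64(0.0216)],1],[[0,0,np.float64(-59.91)],[np.float64(0.4395),np.float64(-0.3236),np.float64(0.025)],1],[[0,0,np.float64(-66.67)],[np.float64(0.4683),np.float64(-0.3663),np.float64(0.0287)],1]]
end [ 509.95 -117.85  219.58   80.18]
```

jog_arm:
  plan:
    - [[0,0,-4.3],[0.048,-0.019,0.001],1]
    - [[0,0,-8.6],[0.096,-0.038,0.003],1]
    - [[0,0,-13],[0.144,-0.057,0.004],1]
    - [[0,0,-17.3],[0.192,-0.077,0.005],1]
    - [[0,0,-21.6],[0.241,-0.096,0.007],1]
    - [[0,0,-25.9],[0.289,-0.115,0.008],1]
    - [[0,0,-32.4],[0.321,-0.154,0.011],1]
    - [[0,0,-39.3],[0.351,-0.196,0.015],1]
    - [[0,0,-46.2],[0.38,-0.239,0.018],1]
    - [[0,0,-53],[0.41,-0.281,0.022],1]
    - [[0,0,-59.9],[0.439,-0.324,0.025],1]
    - [[0,0,-66.7],[0.468,-0.366,0.029],1]

```text
time: 1.65
tool_pos: [510.0, -116.5, 219.1]
tcp_rot: [180.0, 0.0, 80.4]
ft_force: [0.5, -0.3, -0.2]
finger_gap: 85.2
```

```bash
sed -i 's/round(-(t\[3\]-cmd\[3\]),2)/float(round(-(t[3]-cmd[3]),1))/; s/\[round(x,4) for x in s\]/[float(round(x,4)) for x in s]/' h.py
python3 - <<'E'
from h import *
s=tool(13.51)@np.array([468,-366,29])+[140.193,-583.396,248.292]; print(s)
cmd=[*s,80.21]
A=[505.1,85.5]
tg=[[509,-65,215,85],[508,-15,200,90],[506,35,180,95],[*A,160,97.1],[*A,120,97.1],[*A,80,97.1],[*A,50,97.1],[*A,33,97.1],[*A,33,97.1]]
rows(cmd,tg)
E
```

```text
[ 509.73993173 -118.19167366  219.292     ]
[[[0,0,-4.8],[0.0523,-0.0098,0.0043],1],[[0,0,-9.8],[0.1014,-0.0193,0.0193],1],[[0,0,-14.8],[0.1503,-0.0297,0.0393],1],[[0,0,-16.9],[0.1999,-0.0392,0.0593],1],[[0,0,-16.9],[0.1999,-0.0392,0.0993],1],[[0,0,-16.9],[0.1999,-0.0392,0.1393],1],[[0,0,-16.9],[0.1999,-0.0392,0.1693],1],[[0,0,-16.9],[0.1999,-0.0392,0.1863],1],[[0,0,-16.9],[0.1999,-0.0392,0.1863],1]]
end [505.1  85.5  33.   97.1]
```

jog_arm:
  plan:
    - [[0,0,-4.8],[0.052,-0.01,0.004],1]
    - [[0,0,-9.8],[0.101,-0.019,0.019],1]
    - [[0,0,-14.8],[0.15,-0.03,0.039],1]
    - [[0,0,-16.9],[0.2,-0.039,0.059],1]
    - [[0,0,-16.9],[0.2,-0.039,0.099],1]
    - [[0,0,-16.9],[0.2,-0.039,0.139],1]
    - [[0,0,-16.9],[0.2,-0.039,0.169],1]
    - [[0,0,-16.9],[0.2,-0.039,0.186],1]
    - [[0,0,-16.9],[0.2,-0.039,0.186],1]

```text
time: 2.78
tool_pos: [504.2, 85.4, 32.2]
tcp_rot: [-179.8, -0.0, 97.1]
ft_force: [-0.3, 0.2, 0.2]
finger_gap: 85.8
```

Run:
```python
from h import *
print(sense()["tool_pos"],sense()["tcp_rot"],sense()["ft_force"])
p,d=snapshot("scene"); cv2.imwrite("pics/scene1.png",cv2.resize(p[120:340,180:460],None,fx=2.8,fy=2.7))
```

```text
[504.24861935  85.41290127  32.17204813] [-1.79846366e+02 -9.98861671e-03  9.71041238e+01] [-0.28125195  0.23613106  0.21034925]
```

View pics/scene1.png

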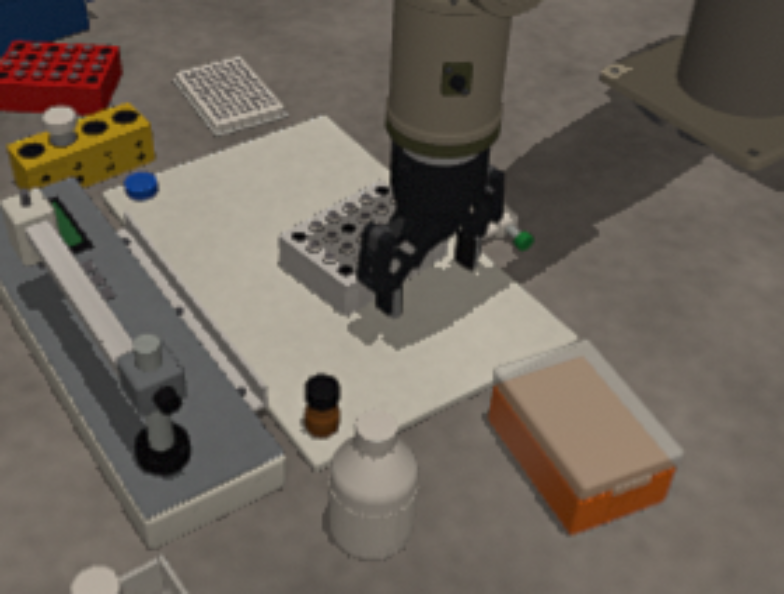

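Run:
```python
from h import *
c=np.array([517.5,10.5]);th0=7.1
u=lambda t:np.array([np.cos(np.radians(t)),np.sin(np.radians(t))])
P=c+55*u(th0)
tg=[[*hand(c,th0,g),33,90+th0] for g in (13,7,2)]
for k in range(9):
    t=th0+3*(k+1); tg.append([*hand(P-55*u(t),t,0),33,90+t])
rows([505.1,85.5,33,97.1],tg)
```

```text
[[[0,0,-0.0],[-0.007,0.0,0.0],1],[[0,0,-0.0],[-0.013,0.0,0.0],1],[[0,0,-0.0],[-0.018,0.0,0.0],1],[[0,0,-3.0],[-0.0231,-0.0028,-0.0],1],[[0,0,-6.0],[-0.0263,-0.0055,-0.0],1],[[0,0,-9.0],[-0.0297,-0.008,-0.0],1],[[0,0,-12.0],[-0.0332,-0.0103,-0.0],1],[[0,0,-15.0],[-0.0369,-0.0125,-0.0],1],[[0,0,-18.0],[-0.0406,-0.0144,-0.0],1],[[0,0,-21.0],[-0.0445,-0.0162,-0.0],1],[[0,0,-24.0],[-0.0484,-0.0177,-0.0],1],[[0,0,-27.0],[-0.0524,-0.0191,-0.0],1]]
end [492.65  31.15  33.   124.1 ]
```

jog_arm:
  plan:
    - [[0,0,0],[-0.007,0,0],1]
    - [[0,0,0],[-0.013,0,0],1]
    - [[0,0,0],[-0.018,0,0],1]
    - [[0,0,-3],[-0.023,-0.003,0],1]
    - [[0,0,-6],[-0.0265,-0.0055,0],1]
    - [[0,0,-9],[-0.03,-0.008,0],1]
    - [[0,0,-12],[-0.033,-0.0105,0],1]
    - [[0,0,-15],[-0.037,-0.0125,0],1]
    - [[0,0,-18],[-0.041,-0.0145,0],1]
    - [[0,0,-21],[-0.0445,-0.016,0],1]
    - [[0,0,-24],[-0.0485,-0.0175,0],1]
    - [[0,0,-27],[-0.0525,-0.019,0],1]

```text
time: 4.32
tool_pos: [492.6, 32.1, 34.0]
tcp_rot: [180.0, -0.1, 124.2]
ft_force: [-5.0, 8.7, 7.6]
finger_gap: 85.4
```

Run:
```python
from h import *
print(sense()["tool_pos"],sense()["tcp_rot"],sense()["ft_force"])
p,d=snapshot("scene"); cv2.imwrite("pics/scene2.png",cv2.resize(p[120:340,180:460],None,fx=2.8,fy=2.7))
p,d=snapshot("top"); cv2.imwrite("pics/top2.png",cv2.resize(p[130:300,190:370],None,fx=3.5,fy=3.5)); np.save("pics/top2.npy",d)
```

```text
[492.6169437   32.08459537  33.97489974] [ 1.79960111e+02 -1.35151588e-01  1.24182885e+02] [-4.97669353  8.72363304  7.56041027]
```

View pics/scene2.png

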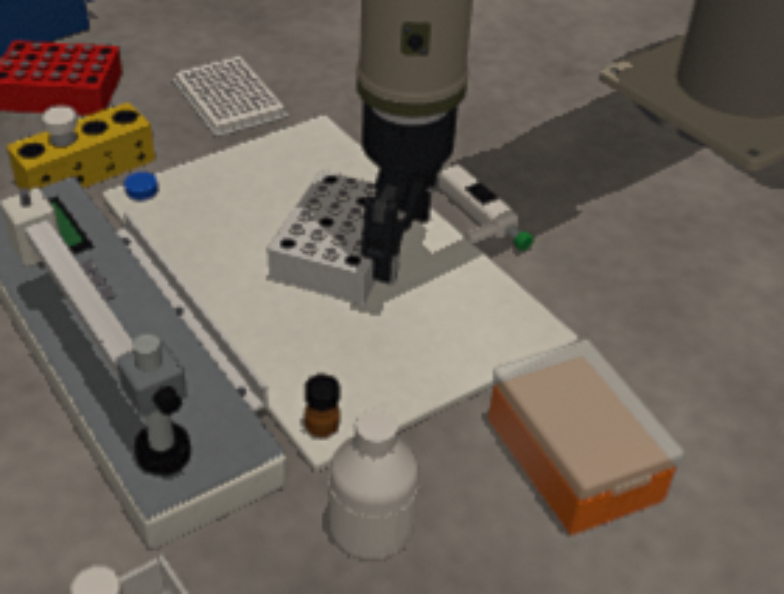

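View pics/top2.png

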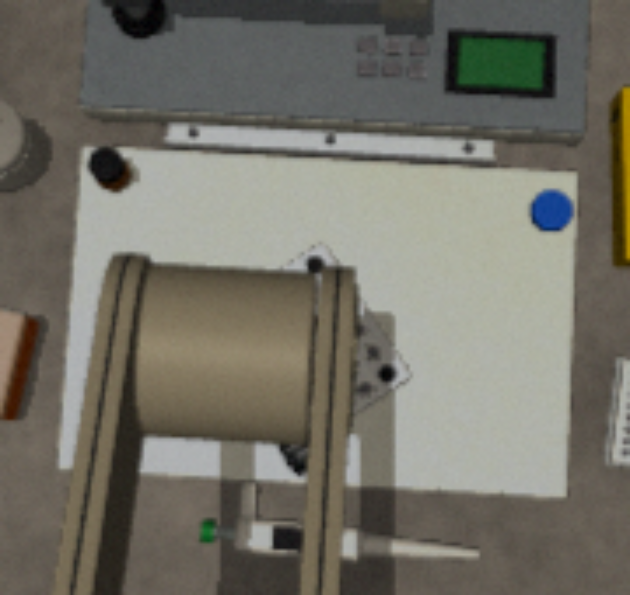

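Run:
```python
from h import *
p,d=snapshot("scene"); cv2.imwrite("pics/scene3.png",cv2.resize(p[170:240,265:355],None,fx=8,fy=8,interpolation=cv2.INTER_CUBIC))
p,d=snapshot("wrist"); cv2.imwrite("pics/wrist3.png",p); print(sense()["ft_force"],sense()["wrist_torque"])
```

```text
[-5.40586417  5.35379222  5.98034595] [0.94190057 0.5133251  0.31663127]
```

View pics/scene3.png

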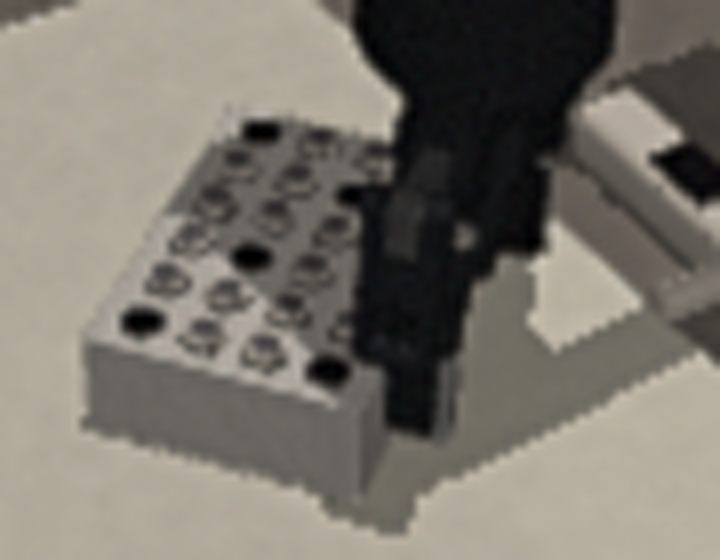

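View pics/wrist3.png

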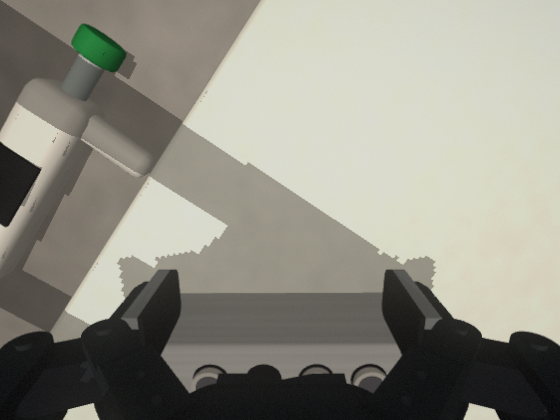

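jog_arm:
  plan:
    - [[0,0,0],[0.005,0,0],1]
    - [[0,0,0],[0.008,0,0],1]
    - [[0,0,0],[0.008,0,-0.005],1]
    - [[0,0,0],[0.008,0,-0.009],1]
    - [[0,0,0],[0.008,0,-0.009],1]

```text
time: 5.15
tool_pos: [489.1, 37.6, 43.0]
tcp_rot: [179.9, 0.0, 124.1]
ft_force: [0.6, 0.7, -0.3]
finger_gap: 85.3
```

Run:
```python
from h import *
print(sense()["tool_pos"],sense()["tcp_rot"],sense()["ft_force"])
p,d=snapshot("scene"); cv2.imwrite("pics/scene4.png",cv2.resize(p[160:250,260:365],None,fx=7,fy=6.5,interpolation=cv2.INTER_CUBIC))
p,d=snapshot("wrist"); cv2.imwrite("pics/wrist4.png",p); 
P=cloud("wrist",d)
g=cv2.cvtColor(p,cv2.COLOR_BGR2GRAY)
for u in (220,280,340):
    print([(v,int(g[v,u]),P[v,u].round(0).tolist()) for v in range(290,385,8)])
```

```text
[489.10112632  37.58080347  42.99887954] [1.79940388e+02 4.65585774e-02 1.24103104e+02] [ 0.64511067  0.68892805 -0.3030826 ]
[(290, 148, [471.0, 7.0, 12.0]), (298, 101, [473.0, 4.0, 15.0]), (306, 101, [474.0, 5.0, 22.0]), (314, 98, [475.0, 6.0, 30.0]), (322, 98, [476.0, 6.0, 35.0]), (330, 98, [477.0, 7.0, 41.0]), (338, 100, [477.0, 8.0, 46.0]), (346, 119, [478.0, 8.0, 51.0]), (354, 132, [480.0, 5.0, 51.0]), (362, 130, [482.0, 2.0, 52.0]), (370, 99, [483.0, 1.0, 55.0]), (378, 28, [470.0, 36.0, 99.0])]
[(290, 149, [496.0, 24.0, 12.0]), (298, 100, [498.0, 22.0, 16.0]), (306, 100, [498.0, 21.0, 22.0]), (314, 98, [498.0, 21.0, 29.0]), (322, 99, [498.0, 22.0, 36.0]), (330, 98, [498.0, 22.0, 41.0]), (338, 98, [497.0, 22.0, 48.0]), (346, 123, [498.0, 21.0, 51.0]), (354, 129, [500.0, 19.0, 52.0]), (362, 132, [502.0, 15.0, 51.0]), (370, 126, [504.0, 12.0, 52.0]), (378, 30, [507.0, 9.0, 51.0])]
[(290, 147, [522.0, 41.0, 12.0]), (298, 99, [522.0, 39.0, 16.0]), (306, 100, [521.0, 38.0, 24.0]), (314, 99, [521.0, 37.0, 29.0]), (322, 96, [520.0, 37.0, 36.0]), (330, 97, [519.0, 36.0, 42.0]), (338, 97, [518.0, 36.0, 47.0]), (346, 125, [518.0, 35.0, 51.0]), (354, 128, [519.0, 32.0, 52.0]), (362, 131, [522.0, 29.0, 51.0]), (370, 130, [525.0, 25.0, 51.0]), (378, 23, [494.0, 53.0, 100.0])]
```

View pics/scene4.png

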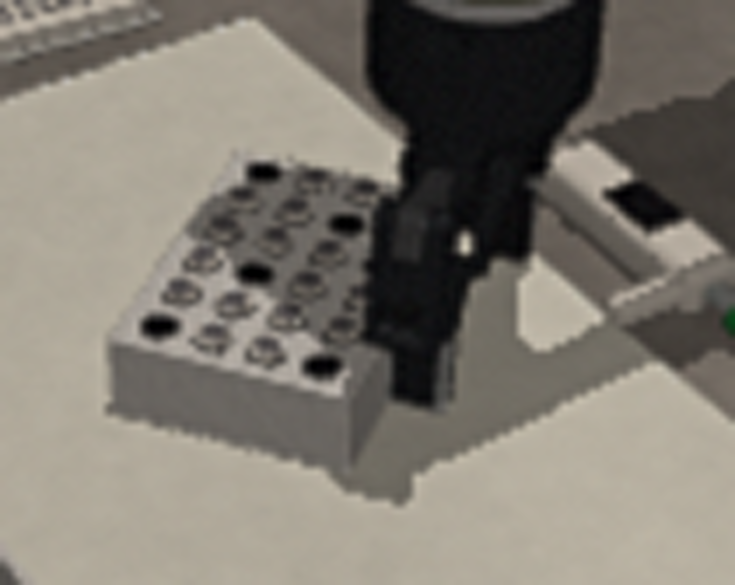

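View pics/wrist4.png

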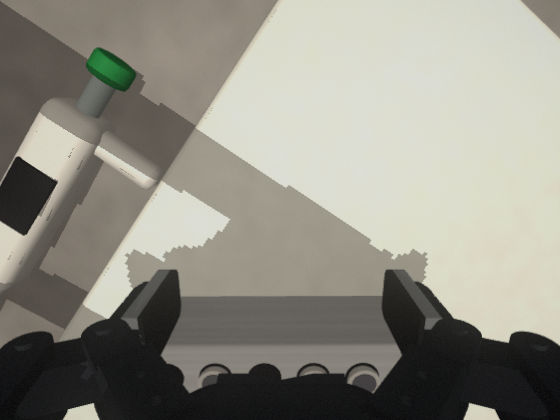

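Run:
```python
from h import *
s=np.array([509.74,-118.19,219.292])+tool(80.21)@np.array([200,-39,186]); print(s)
s=s+tool(97.1)@np.array([-52.5,-19,0]); s=s+tool(124.1)@np.array([8,0,-9]); print(s)
cmd=[*s,124.1]
u=lambda t:np.array([np.cos(np.radians(t)),np.sin(np.radians(t))])
th0=34.1; P=np.array([572.1,17.3]); z=s[2]
c=P-55*u(th0)
tg=[[*hand(c,th0,g),z,90+th0] for g in (4,1)]
for k in range(10):
    t=th0+3*(k+1); tg.append([*hand(P-55*u(t),t,0),z,90+t])
rows(cmd,tg)
```

```text
[505.31543606  85.52898103  33.292     ]
[488.46509481  37.70760891  42.292     ]
[[[0,0,-0.0],[-0.0038,-0.0002,-0.0],1],[[0,0,-0.0],[-0.0068,-0.0002,-0.0],1],[[0,0,-3.0],[-0.0109,-0.003,-0.0],1],[[0,0,-6.0],[-0.0142,-0.0057,-0.0],1],[[0,0,-9.0],[-0.0176,-0.0082,-0.0],1],[[0,0,-12.0],[-0.0211,-0.0106,-0.0],1],[[0,0,-15.0],[-0.0247,-0.0127,-0.0],1],[[0,0,-18.0],[-0.0285,-0.0147,-0.0],1],[[0,0,-21.0],[-0.0323,-0.0164,-0.0],1],[[0,0,-24.0],[-0.0362,-0.0179,-0.0],1],[[0,0,-27.0],[-0.0402,-0.0193,-0.0],1],[[0,0,-30.0],[-0.0443,-0.0204,-0.0],1]]
end [496.39 -10.41  42.29 154.1 ]
```

jog_arm:
  plan:
    - [[0,0,0],[-0.004,0,0],1]
    - [[0,0,0],[-0.007,0,0],1]
    - [[0,0,-3],[-0.011,-0.003,0],1]
    - [[0,0,-6],[-0.014,-0.0055,0],1]
    - [[0,0,-9],[-0.0175,-0.008,0],1]
    - [[0,0,-12],[-0.021,-0.0105,0],1]
    - [[0,0,-15],[-0.0245,-0.0125,0],1]
    - [[0,0,-18],[-0.0285,-0.0145,0],1]
    - [[0,0,-21],[-0.0325,-0.0165,0],1]
    - [[0,0,-24],[-0.036,-0.018,0],1]
    - [[0,0,-27],[-0.04,-0.019,0],1]
    - [[0,0,-30],[-0.044,-0.0205,0],1]

```text
time: 6.75
tool_pos: [494.7, -9.6, 42.0]
tcp_rot: [-180.0, -0.2, 154.2]
ft_force: [-8.7, 4.8, 8.0]
finger_gap: 85.3
```

```bash
cat >> h.py <<'E'
def face():
    s=sense(); p,d=snapshot("wrist"); P=cloud("wrist",d)
    q=P[300:375,190:370].reshape(-1,3)
    # face points: z 25..46, restrict to pixels between the pads
    q=q[(q[:,2]>22)&(q[:,2]<46)]
    l=cv2.fitLine(q[:,:2].astype(np.float32),cv2.DIST_HUBER,0,0.01,0.01).ravel()
    a=np.degrees(np.arctan2(l[1],l[0]))%180
    n=np.array([-np.sin(np.radians(a)),np.cos(np.radians(a))])
    print("face ang %.2f"%a,"pt",l[2:].round(1),"hand->face dist %.1f"%((s["tool_pos"][:2]-l[2:])@n),"n",len(q))
    return p
E
python3 - <<'E'
from h import *
print(sense()["tool_pos"],sense()["tcp_rot"],sense()["ft_force"])
cv2.imwrite("pics/wrist5.png",face())
p,d=snapshot("scene"); cv2.imwrite("pics/scene5.png",cv2.resize(p[150:260,240:380],None,fx=5.5,fy=5,interpolation=cv2.INTER_CUBIC))
E
```

```text
[494.65936677  -9.63608018  41.9646724 ] [-179.98556294   -0.23482483  154.18841114] [-8.66225567  4.80009005  7.95277746]
face ang 64.28 pt [503.9 -16. ] hand->face dist 11.1 n 4201
```

View pics/scene5.png

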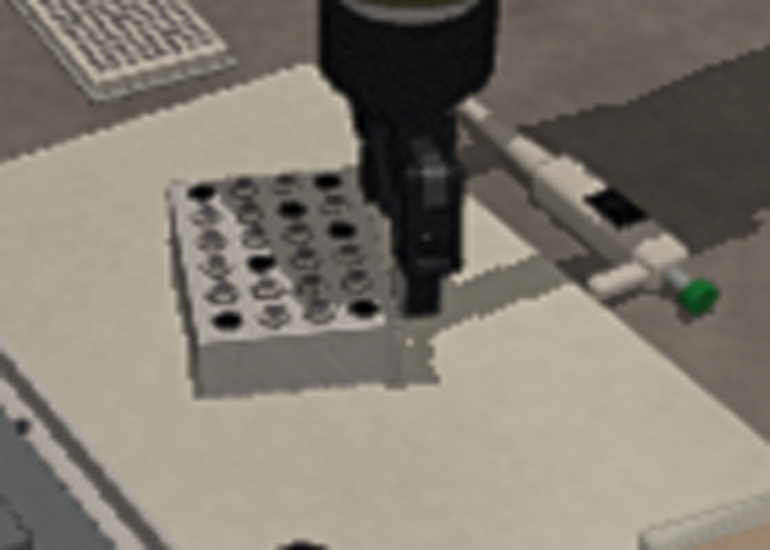

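Run:
```python
from h import *
s=np.array([488.465,37.708,42.292])+tool(124.1)@np.array([-44,-20.5,0]); print(s)
cmd=[*s,154.1]
u=lambda t:np.array([np.cos(np.radians(t)),np.sin(np.radians(t))])
th0=64.1; P=np.array([572.1,17.3]); z=s[2]
tg=[]
for k in range(8):
    t=th0+2.95*(k+1); tg.append([*hand(P-55*u(t),t,0),z,90+t])
f=np.array([np.cos(np.radians(-2.27)),np.sin(np.radians(-2.27))])
for k in range(4): tg.append([*(np.array(tg[7][:2])+5*(k+1)*f),z,177.7])
rows(cmd,tg)
```

```text
[496.1578789  -10.21975411  42.292     ]
[[[0,0,-3.0],[-0.0034,-0.0029,-0.0],1],[[0,0,-5.9],[-0.0066,-0.0055,-0.0],1],[[0,0,-8.8],[-0.0099,-0.008,-0.0],1],[[0,0,-11.8],[-0.0133,-0.0103,-0.0],1],[[0,0,-14.8],[-0.0169,-0.0124,-0.0],1],[[0,0,-17.7],[-0.0206,-0.0144,-0.0],1],[[0,0,-20.7],[-0.0243,-0.0161,-0.0],1],[[0,0,-23.6],[-0.0282,-0.0176,-0.0],1],[[0,0,-23.6],[-0.0328,-0.0156,-0.0],1],[[0,0,-23.6],[-0.0374,-0.0136,-0.0],1],[[0,0,-23.6],[-0.0419,-0.0116,-0.0],1],[[0,0,-23.6],[-0.0465,-0.0096,-0.0],1]]
end [533.8  -39.2   42.29 177.7 ]
```

jog_arm:
  plan:
    - [[0,0,-3],[-0.0035,-0.003,0],1]
    - [[0,0,-5.9],[-0.0065,-0.0055,0],1]
    - [[0,0,-8.8],[-0.01,-0.008,0],1]
    - [[0,0,-11.8],[-0.0135,-0.0105,0],1]
    - [[0,0,-14.8],[-0.017,-0.0125,0],1]
    - [[0,0,-17.7],[-0.0205,-0.0145,0],1]
    - [[0,0,-20.7],[-0.0245,-0.016,0],1]
    - [[0,0,-23.6],[-0.028,-0.0175,0],1]
    - [[0,0,-23.6],[-0.033,-0.0155,0],1]
    - [[0,0,-23.6],[-0.0375,-0.0135,0],1]
    - [[0,0,-23.6],[-0.042,-0.0115,0],1]
    - [[0,0,-23.6],[-0.0465,-0.0095,0],1]

```text
time: 8.35
tool_pos: [531.7, -39.1, 41.6]
tcp_rot: [180.0, -0.3, 177.7]
ft_force: [-11.6, 0.8, 9.2]
finger_gap: 85.0
```

Run:
```python
from h import *
print(sense()["tool_pos"],sense()["tcp_rot"],sense()["ft_force"])
cv2.imwrite("pics/wrist6.png",face())
p,d=snapshot("scene"); np.save("pics/scene6.npy",d); cv2.imwrite("pics/scene6f.png",p); cv2.imwrite("pics/scene6.png",cv2.resize(p[150:290,200:360],None,fx=4.8,fy=4.2,interpolation=cv2.INTER_CUBIC))
p,d=snapshot("top"); cv2.imwrite("pics/top6f.png",p); np.save("pics/top6.npy",d); cv2.imwrite("pics/top6.png",cv2.resize(p[150:280,200:360],None,fx=4.5,fy=4.5))
```

```text
[531.69245244 -39.10366556  41.60335638] [179.9838486   -0.31399846 177.70748213] [-11.56039509   0.76176213   9.19115295]
face ang 87.69 pt [542.9 -41. ] hand->face dist 11.3 n 4251
```

View pics/scene6.png

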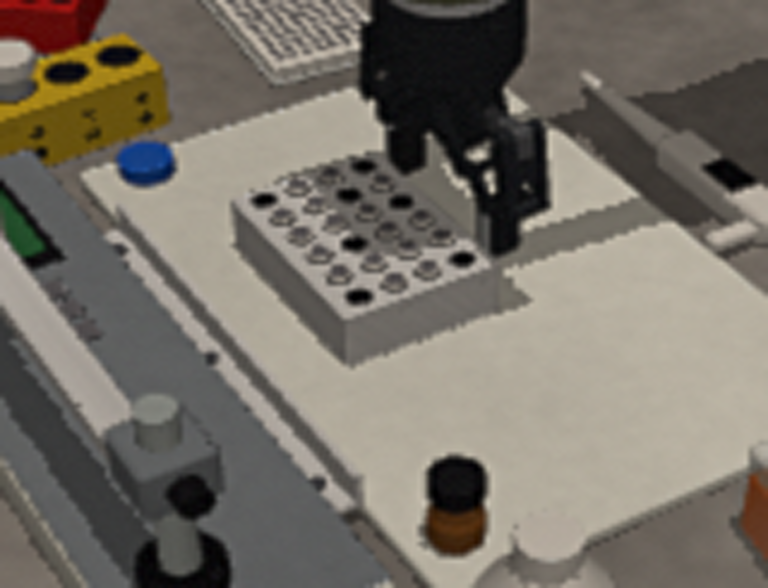

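View pics/top6.png

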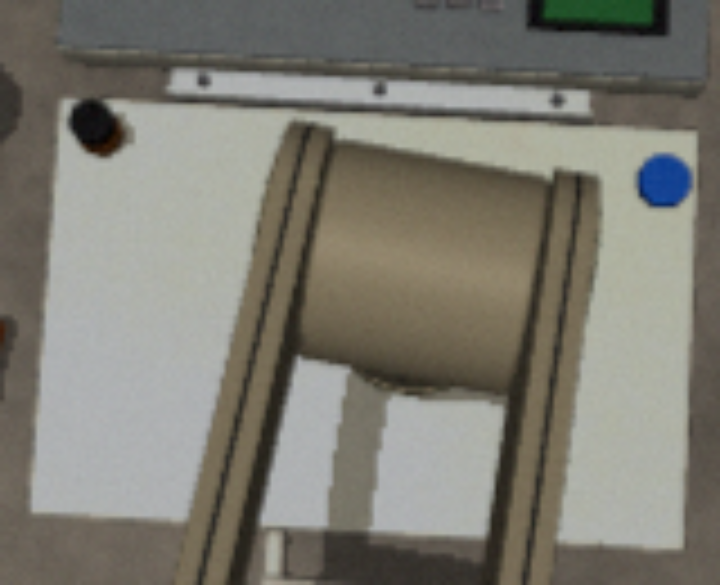

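Run:
```python
from h import *
uv=[(200+x/4.8,150+y/4.2) for x,y in [(345,322),(235,203),(497,268),(355,490),(115,213)]]
print(px2plane("scene",uv[:3],52).round(1)); print("fence front ends?",px2plane("scene",uv[3:],36).round(1))
```

```text
[[637.3  27.3  52. ]
 [631.  -92.2  52. ]
 [551.2  32.1  52. ]]
fence front ends? [[ 690.2  120.1   36. ]
 [ 680.4 -137.6   36. ]]
```

jog_arm:
  plan:
    - [[0,0,0],[-0.005,0,0],1]
    - [[0,0,0],[-0.01,0,0],1]
    - [[0,0,0],[-0.015,0,0],1]
    - [[0,0,0],[-0.02,0,0],1]
    - [[0,0,0],[-0.025,0,0],1]
    - [[0,0,0],[-0.029,0,0],1]
    - [[0,0,0],[-0.032,0,0],1]
    - [[0,0,0],[-0.034,0,0],1]
    - [[0,0,0],[-0.036,0,0],1]
    - [[0,0,0],[-0.037,0,0],1]

```text
time: 9.75
tool_pos: [568.8, -40.6, 41.6]
tcp_rot: [180.0, -0.3, 177.7]
ft_force: [-10.8, 0.4, 8.6]
finger_gap: 85.2
```

Run:
```python
from h import *
print(sense()["tool_pos"],sense()["tcp_rot"],sense()["ft_force"],sense()["wrist_torque"])
face()
p,d=snapshot("scene"); cv2.imwrite("pics/scene7.png",cv2.resize(p[150:290,200:360],None,fx=4.8,fy=4.2,interpolation=cv2.INTER_CUBIC))
```

```text
[568.76373748 -40.61548155  41.56626183] [179.98579537  -0.29039751 177.70724977] [-10.76401068   0.3651738    8.55235616] [0.06936464 1.61529231 0.0096279 ]
face ang 87.73 pt [579.1 -42.4] hand->face dist 10.4 n 4294
```

View pics/scene7.png

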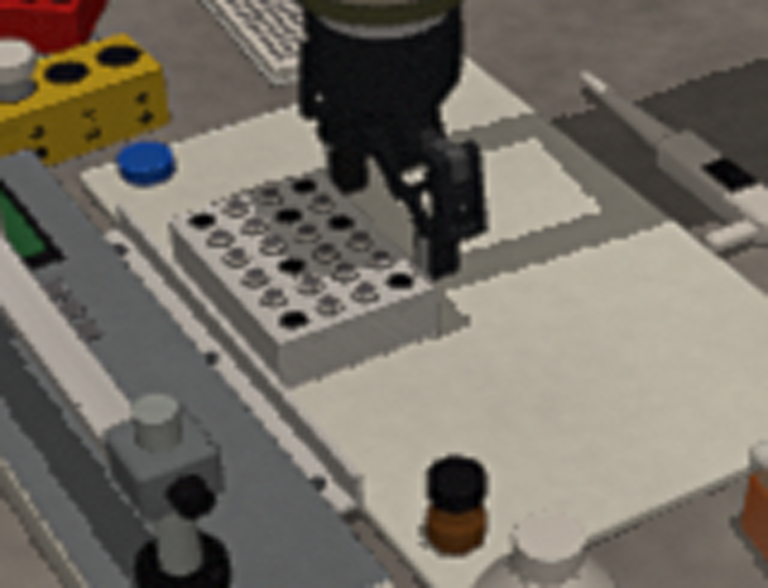

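jog_arm:
  plan:
    - [[0,0,0],[-0.001,0,0],1]
    - [[0,0,0],[-0.002,0,0],1]
    - [[0,0,0],[-0.003,0,0],1]
    - [[0,0,0],[-0.004,0,0],1]
    - [[0,0,0],[-0.004,0,0],1]

```text
time: 10.48
tool_pos: [572.8, -40.8, 41.5]
tcp_rot: [180.0, -0.3, 177.7]
ft_force: [-9.5, 0.6, 6.0]
finger_gap: 85.6
```

jog_arm:
  plan:
    - [[0,0,0],[-0.001,0,0],1]
    - [[0,0,0],[-0.002,0,0],1]
    - [[0,0,0],[-0.002,0,0],1]

```text
time: 10.85
tool_pos: [574.8, -40.8, 41.6]
tcp_rot: [180.0, -0.3, 177.7]
ft_force: [-9.1, 1.1, 6.1]
finger_gap: 85.6
```

jog_arm:
  plan:
    - [[0,0,0],[-0.001,0,0],1]
    - [[0,0,0],[-0.002,0,0],1]
    - [[0,0,0],[-0.002,0,0],1]

```text
time: 11.22
tool_pos: [575.3, -40.8, 41.5]
tcp_rot: [180.0, -0.5, 177.7]
ft_force: [-18.7, 0.7, 14.1]
finger_gap: 85.2
```

Run:
```python
from h import *
face()
p,d=snapshot("scene"); cv2.imwrite("pics/scene8.png",cv2.resize(p[180:270,205:305],None,fx=7.5,fy=6.6,interpolation=cv2.INTER_CUBIC))
```

```text
face ang 87.74 pt [585.5 -42.7] hand->face dist 10.3 n 4277
```

View pics/scene8.png

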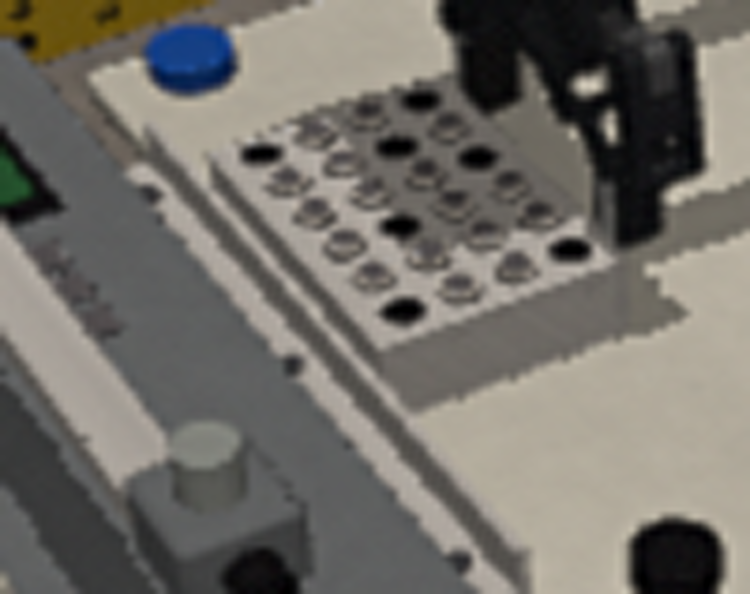

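jog_arm:
  plan:
    - [[0,0,0],[-0.001,0,0],1]
    - [[0,0,0],[-0.002,0,0],1]
    - [[0,0,0],[-0.002,0,0],1]

```text
time: 11.7
tool_pos: [575.4, -40.8, 41.5]
tcp_rot: [180.0, -0.7, 177.7]
ft_force: [-30.5, 0.7, 24.4]
finger_gap: 85.1
```

jog_arm:
  plan:
    - [[0,0,0],[0.003,0,0],1]
    - [[0,0,0],[0.006,0,0],1]
    - [[0,0,0],[0.012,0,0],1]
    - [[0,0,0],[0.03,0,0],1]
    - [[0,0,0],[0.045,0,0],1]
    - [[0,0,0],[0.05,0,-0.05],1]
    - [[0,0,0],[0.06,0,-0.1],1]
    - [[0,0,0],[0.08,-0.03,-0.15],1]
    - [[0,0,0],[0.1,-0.09,-0.19],1]
    - [[0,0,0],[0.12,-0.15,-0.2],1]
    - [[0,0,0],[0.14,-0.21,-0.2],1]
    - [[0,0,0],[0.15,-0.27,-0.2],1]

```text
time: 13.2
tool_pos: [422.1, -295.3, 243.2]
tcp_rot: [-179.9, 0.1, 177.7]
ft_force: [1.7, -0.1, 1.0]
finger_gap: 85.1
```

jog_arm:
  plan:
    - [[0,0,0],[0.01,-0.05,0],1]
    - [[0,0,0],[0.02,-0.1,0],1]
    - [[0,0,0],[0.02,-0.1,0],1]

```text
time: 13.58
tool_pos: [397.3, -395.5, 241.8]
tcp_rot: [-180.0, -0.0, 177.5]
ft_force: [0.3, 0.6, -0.2]
finger_gap: 85.4
```

Run:
```python
from h import *
print(sense()["tool_pos"],sense()["ft_force"])
p,d=snapshot("top"); cv2.imwrite("pics/top9.png",cv2.resize(p[140:280,200:370],None,fx=4.5,fy=4.2,interpolation=cv2.INTER_CUBIC)); cv2.imwrite("pics/top9f.png",p)
P=cloud("top",d); z=P[...,2]
m=((z>44)&(z<64)).astype(np.uint8); m[:172]=0;m[225:]=0;m[:,:240]=0;m[:,330:]=0
cs,_=cv2.findContours(m,0,2)
for k in cs:
    if cv2.contourArea(k)>200: print(cv2.minAreaRect(px2plane("top",k.reshape(-1,2),52)[:,:2].astype(np.float32)))
p,d=snapshot("scene"); cv2.imwrite("pics/scene9.png",cv2.resize(p[150:290,200:360],None,fx=4.8,fy=4.2,interpolation=cv2.INTER_CUBIC))
```

```text
[ 397.27864175 -395.53343026  241.82301239] [ 0.30473258  0.61378132 -0.17101098]
((629.7429809570312, -40.72341537475586), (123.78353881835938, 90.86363220214844), 87.8580093383789)
```

View pics/top9.png

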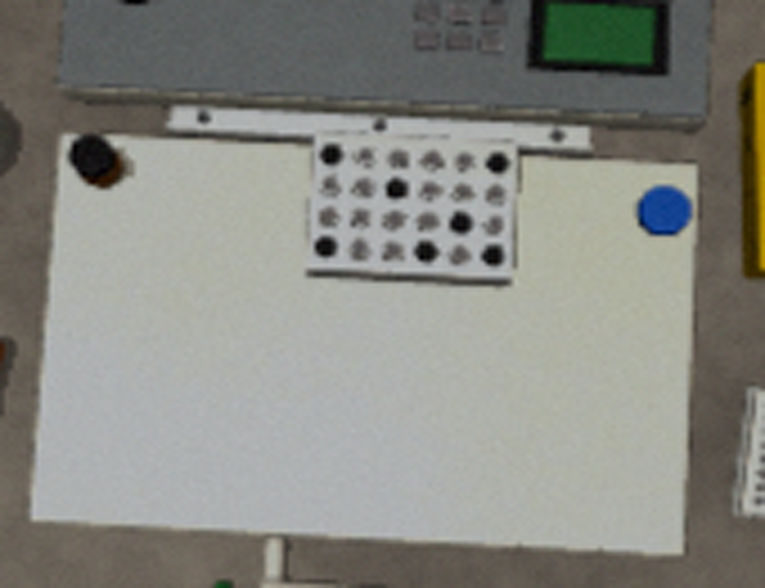

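View pics/scene9.png

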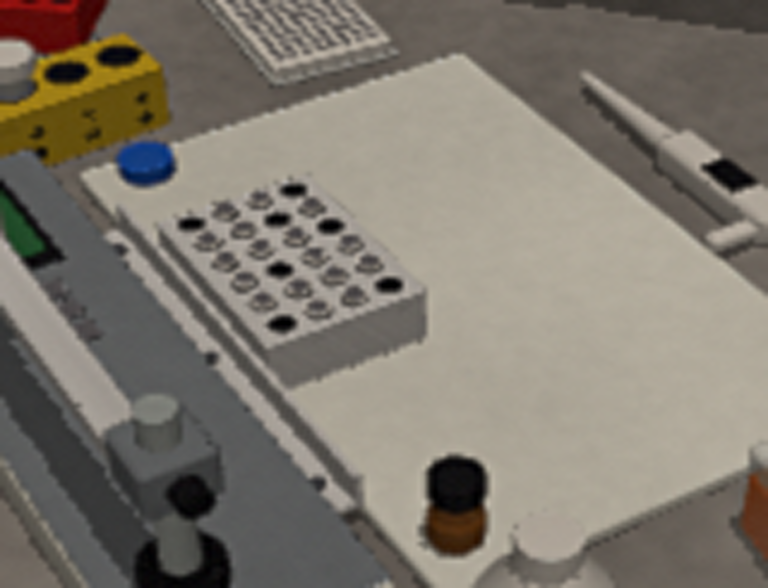

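```bash
python3 -c "
from bench import *
print(sense()['ft_force']); print(hand_in())"
```

```text
[0.04035933 0.46028446 0.39743028]
the job is handed in; nothing more can be done
None
```

The block is flush against the fence and the job is handed in, about 14 s into the 72 s allowed; `hand_in()` gives no verdict.

**What I did:** I pushed on the block's left long side with both open fingers. That turned it about 81° counter-clockwise around a point near its far end, and then I pushed it straight back to the fence. The fence stopped it firmly: the push force rose from about 9 N while sliding to about 30 N with no further movement.

**Last checks, top camera, fingers withdrawn:**

| | Measured | Limit |
|---|---|---|
| Angle to the fence | 0.2° | 2° |
| Gap to the fence | within about 1 mm of zero | 3 mm |
| Offset along the fence from its middle | 20 mm | 68 mm |

- **Surroundings:** the block looks flat on the deck, and the vial, cap and pipette are where they were. I did not re-measure the bottle, rack, tip box or plate, but the arm went nowhere near them.
- **Arm:** it stands clear at about 240 mm height with no force on the tool.

**Unexplained reading:** while pushing, the tool also felt an upward force of about 6–9 N, rising to 24 N at the final press. I first thought a knuckle was resting on the block's top edge, so I backed off and raised the hand 9 mm. The force came back in later pushes, so it is probably friction between the pads and the block's side. The pictures show no contact with the tubes, but I have no direct reading of that.

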